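# Seat the dish insert in the microscope stage

## Robot

A 7-joint arm with a two-finger parallel gripper is mounted at the origin on the work surface. World frame = base frame: x ahead of the robot, y to its left, z up, the work surface at z = 0. Lengths are in mm, angles in rad, forces in N, time in s.
With the tool pointing down it reaches from about 400 to 875 mm from the base axis. Payload 4.4 kg.
Tool frame: the origin (TCP) lies on the centre line of the jaws, within the pads' length; the fingertips stand 11 mm ahead of it and the grasp point (between the pads) lies 8 mm behind it (ctrl.tips_ahead is the distance from the TCP to the fingertips, in mm); z points along the fingers, y is the line along which they close (so a half turn about z gives the same grasp; the last joint's range is limited). The gripper opens to 85 mm and grips with 20 to 120 N. Pads are 22 mm wide; open, the fingers measure 114 mm over their backs; the gripper's body (76 mm by 85 mm) begins 54 mm behind the grasp point. The pads swing forward as they close: fully open they stand 13 mm farther back than shut.
Start: joints at [-1.178, 0.628, 0.038, 1.517, -0.027, 0.996, -0.02], TCP at [287.847, 582.805, 242.313] pointing down, gripper open.
Joint ranges: [-3.06, 3.06], [-0.37, 2.12], [-1.25, 1.32], [0.18, 2.47], [-1.1, 4.24], [0.23, 1.98], [-2.94, 2.94]. Speed limits (rad/s): [2.57, 2.57, 3.14, 3.14, 3.14, 3.14, 3.14].

## Interface

Orientations are given as [roll, pitch, yaw] about the fixed x, y, z axes, in that order (R = Rz(yaw) Ry(pitch) Rx(roll)).
In Python, from cell import ctrl, eyes, job gives the robot as it stands. The module is installed in compiled form; this text tells all that it offers.
- The arm moves only by the tool carry_out, never from a script. Its argument "moves" is a list of rows, each an object of numbers: "tx", "ty", "tz": the shift along the tool's x, y, z as a fraction of full scale; "twist": the turn about the tool's z as a fraction of full scale; "fingers": the opening, from 0 (shut) to 1 (fully open). In form: [{"tx": .., "ty": .., "tz": .., "twist": .., "fingers": ..}, ...]. A call has 1 to 12 rows; each row shifts and turns the commanded pose from where the row before left it, along the tool's axes as they then stand; what a row does not reach is not made up. Full scale, the value 1, is 0.3 m for a shift and pi rad for a turn. A row lasts 1/8 s, in which the tool goes at most 62.5 mm and 10.7 degrees, less where a joint would pass 70% of its speed; a pose out of reach is approached as far as the arm can. A call with a number of a shift or a turn outside -1 to 1 is refused whole. A call with a gripper value outside its range is refused whole. The fingers move at their own pace and stop on an object; the grip force is fixed at half the most. Time passes only in rows, so rows that do not move let the fingers close. It gives the time, the measured TCP pose, the force, the opening and the grip force at its end, in the units of the state.
- ctrl.read_state(): the state, without advancing time (a new reading comes with each control period).
- eyes.get_image(name): name is "scene" or "top" or "wrist"; returns a dict with "color" (400x640x3 uint8, blue, green, red), "fovy" (degrees; the focal length in pixels is half the picture's height over the tangent of half this angle, whatever the lens; pixels are square), "cx", "cy" (the principal point, pixels), "world_from_camera" (4x4, takes a point from camera to world coordinates). Camera axes: x right, y up, looking along -z (the intrinsics and any distortion apply to the point x, -y, -z); pixel columns grow to the right and rows downward; lengths in mm; the calibration is good to about 2 mm. The wrist camera is an equidistant fisheye: a pixel r from the principal point sees the ray r / f radians off the axis. A picture is of the moment at which its call begins. There is no depth.
- job.finish_job(): hands the job in; it is judged then, once.
The state is a dict: "clock": time; "qpos": joint angles; "qd": joint speeds; "tau": joint torques, N m; "eef_pos": TCP position; "tool_rot": TCP orientation; "force": force on the tool from outside, world axes, zero at the start; "torque": the same for the moment, N m; "width": finger opening in mm; "gripper_force": force on a finger pad.
Only numpy, scipy, OpenCV 4.12 (cv2) and the standard library are available. Lean on these libraries where they do the work, as an engineer would, in place of code of your own. Each camera call takes 0.05 s, during which the arm holds its last target. There are 200 camera calls.

## Task

Fit the round metal stage insert, the disc with the raised collar, into the round well in the base of the stereo microscope, collar up: pass its edge tilted under the retaining lip first, then lower the other side until it lies flat and fully home on the ledge, and let go. Leave the petri dish, the slide box and the jar where they are.

Things in the scene. Friction and masses are not known exactly. Their poses are not given: they have to be found in the camera images.
- insert: stage insert: bare aluminium disc 90 mm in diameter, 6 mm thick, about 0.13 kg, with a raised concentric collar (dish holder) on its upper face: 42 mm outside, 34 mm inside diameter, 18 mm tall (rim 24 mm above the underside). Lies collar up on the bench. The same all round: yaw does not matter. Origin: centre of the disc's underside; z: its axis, towards the collar
- stand: white stereo microscope base, fixed: slab 36 mm high with a round well in its top. Origin on the bench below the well's centre; x from the well's lip across the well (away from the robot, turned up to 0.45 rad either way), z up. Slab spans x -85 to 85, y -215 to 80 mm. A pillar 306 mm high stands at (30, -175) mm, the head swung out on its -y side; nothing is above the well
- well (a point): centre of the ledge the insert must lie on, 26.5 mm above the bench, axes as the stand's. The well is a counterbore 94 mm in diameter, 9.5 mm deep (rim = slab top); the ledge is the flat ring between it and a 70 mm hole with a lamp glass below. Seated, the disc's upper face lies 3.5 mm below the slab's top
- petri: a bystander: closed round petri dish, 60 mm in diameter, 15 mm high; origin at the centre of its underside
- slide_box: a bystander: flat grey and white box, 90 by 85 mm, 34 mm high; origin at the centre of its underside
- jar: a bystander: small jar with a red cap, 52 mm in diameter, 70 mm high; origin at the centre of its underside
- lip (a point): middle of the inner edge of the steel retaining lip, on its underside: 40.5 mm to -x of the well's centre, 9.5 mm above the ledge. The lip, 3 mm thick, sits on the slab's top and overhangs the well by 6.5 mm, some 35 degrees either side of -x. The disc cannot drop in level: its -x edge must go in tilted, below the lip and towards the well's wall, then the other edge comes down
Mind the look-alikes: they are no part of the job. Leave any blue or purple look-alike of the insert alone.

How it is judged (in metres and radians):
On the way:
1. the insert is tilted (over 3.5 degrees) with its lower edge let into the well (angle between insert's own z axis and vertical between 0.06 and 0.8 rad and horizontal distance between insert and well below 0.02 m and z of insert in the frame of well below 0.026 m), for 0.05 s.
At the end, for the whole second after the job is handed in: the insert lies in the well, collar up: its centre within 5 mm of the well's centre, its underside within 2 mm of the ledge, tilted less than 0.04 rad, at rest (horizontal distance between insert and well below 0.005 m and z of insert in the frame of well between -0.002 and 0.002 m and angle between insert's own z axis and vertical below 0.04 rad and linear speed of insert below 0.01 m/s); the robot touches nothing.
It fails at once if a bystander (petri dish, slide box or jar) is moved more than 30 mm (distance of any of petri, slide_box, jar from where it was at the start of the episode above 0.03 m).
It also fails if it takes over 40 s, if anything falls off the work surface, if the arm or the gripper's body presses on something with over 40 N, if the wrist force passes 120 N, or if a joint passes its speed limit or range.

## Working session

There is one attempt and no reset: what is moved stays moved. The work goes in short steps, Python scripts to look and compute and a tool call to move; the robot and the scene stay as the last step left them, time stands still between calls to the robot, and variables do not carry over. Pictures are saved under pics/ and viewed, at most 11 in all, crops included, and the job is handed in when it is done.

Besides the shell and the picture viewer there is one more tool, called after "Emit:" as name(argument=value, ...) on one line, values as JSON. carry_out: Moves the arm, as the interface text tells. Its arguments: {"type":"object","properties":{"moves":{"type":"array","items":{"type":"object","properties":{"tx":{"type":"number","minimum":-1,"maximum":1},"ty":{"type":"number","minimum":-1,"maximum":1},"tz":{"type":"number","minimum":-1,"maximum":1},"twist":{"type":"number","minimum":-1,"maximum":1},"fingers":{"type":"number"}}}}},"required":["moves"]}

```bash
mkdir -p pics; cat > h.py <<'E'
import numpy as np, cv2
from cell import ctrl, eyes, job
def grab(n,fn=None):
    im=eyes.get_image(n)
    if fn: cv2.imwrite('pics/'+fn,im['color'])
    return im
def ray(im,u,v,fish=False):
    f=200/np.tan(np.radians(im['fovy'])/2)
    a=(u-im['cx'])/f; b=(v-im['cy'])/f
    if fish:
        r=np.hypot(a,b); s=np.sin(r)/max(r,1e-9); d=np.array([a*s,-b*s,-np.cos(r)])
    else: d=np.array([a,-b,-1.])
    M=np.array(im['world_from_camera']); return M[:3,3],M[:3,:3]@d
def onz(im,u,v,z,fish=False):
    o,d=ray(im,u,v,fish); return o+d*(z-o[2])/d[2]
E
python3 - <<'E'
from h import *
for n in('top','scene','wrist'):
    im=grab(n,n+'0.png'); print(n,im['fovy'],im['cx'],im['cy'],np.round(im['world_from_camera'],3).tolist())
print(ctrl.read_state())
E
```

```text
top 51.29291990998426 321.0990777932066 199.73182456889265 [[-0.007, 0.998, -0.067, 475.869], [-1.0, -0.007, 0.003, -56.501], [0.002, 0.067, 0.998, 1093.905], [0.0, 0.0, 0.0, 1.0]]
scene 42.14502864735361 318.1992197469142 188.77082342268739 [[-0.682, -0.577, 0.45, 1256.626], [0.732, -0.541, 0.414, 579.679], [0.005, 0.612, 0.791, 1334.057], [0.0, 0.0, 0.0, 1.0]]
wrist 65.70646984690485 317.21020247250976 199.48967215192948 [[0.442, -0.852, -0.281, 214.585], [0.897, 0.419, 0.141, 617.966], [-0.002, -0.314, 0.949, 373.085], [0.0, 0.0, 0.0, 1.0]]
{'clock': 0.15, 'qpos': array([-1.17780893,  0.62915994,  0.03844455,  1.51811837, -0.02701288,
        0.99633418, -0.01997336]), 'qd': array([-1.09381976e-03, -2.31216170e-03, -1.34191310e-03, -2.39906447e-03,
        4.52014287e-05, -3.00103293e-04,  1.34649081e-03]), 'tau': array([ 2.13386949e-03, -5.63799798e+01,  1.22785326e+00, -1.93650019e+01,
        1.11409114e-02,  7.46991194e-03, -1.90987765e-05]), 'eef_pos': array([287.62011396, 582.38600908, 241.58961688]), 'tool_rot': array([-3.14009026e+00, -4.35488710e-06,  2.68282845e+00]), 'force': array([ 0.48894894,  0.08586022, -0.36527514]), 'torque': array([-0.05131184, -0.02756332,  0.00203564]), 'gripper_force': 0.0, 'width': 85.0674244673188}
```

View pics/top0.png

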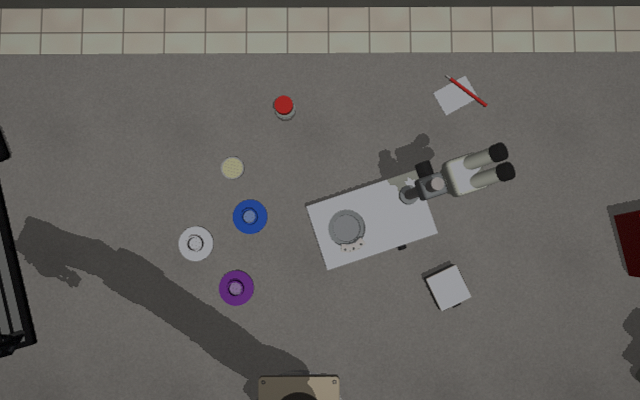

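View pics/scene0.png

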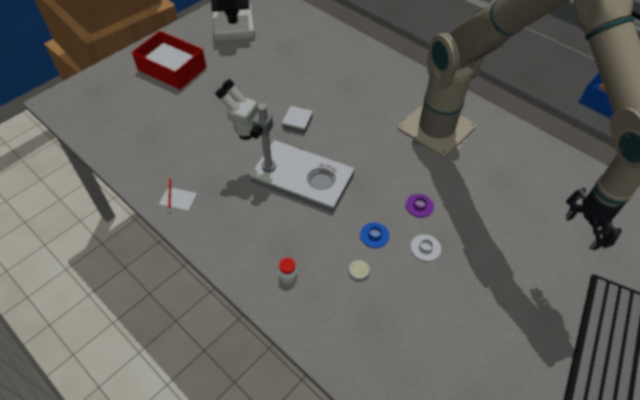

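Candidates for the insert in the top view are a grey-white disc with collar (196,244), a blue one (250,217) and a purple one (236,288). The petri dish (232,168) is cream. By description the bare aluminium one at (196,244) is the insert. The well is at about (347,228), with the lip on its lower (robot) side. Next I measure and check one crop.

```bash
python3 - <<'E'
from h import *
im=grab('top'); c=im['color']; hsv=cv2.cvtColor(c,cv2.COLOR_BGR2HSV)
crop=c[150:310,170:470]; cv2.imwrite('pics/crop1.png',cv2.resize(crop,None,fx=2.6,fy=2.6,interpolation=cv2.INTER_CUBIC))
m=((hsv[...,2]>140)&(hsv[...,1]<40)).astype(np.uint8)
cs,_=cv2.findContours(m,cv2.RETR_EXTERNAL,cv2.CHAIN_APPROX_NONE)
for k in cs:
    if cv2.contourArea(k)<300: continue
    x,y,w,h=cv2.boundingRect(k); print(x,y,w,h,cv2.contourArea(k))
    if abs(x+w/2-196)<10:
        e=cv2.fitEllipse(k); print('insert',e,onz(im,*e[0],6), [onz(im,e[0][0]+s*e[1][0]/2,e[0][1],6)[1] for s in(-1,1)])
# well: dark blob within slab
g=hsv[...,2].copy()
print(g[228,310:390:3], g[200:262:3,347])
s=np.zeros_like(m); s[205:258,322:372]=(g[205:258,322:372]<165)
cs,_=cv2.findContours(s,cv2.RETR_EXTERNAL,cv2.CHAIN_APPROX_NONE)
k=max(cs,key=cv2.contourArea); e=cv2.fitEllipse(k); print('well',e,onz(im,*e[0],36))
ms=(g>165).astype(np.uint8); cs,_=cv2.findContours(ms,cv2.RETR_EXTERNAL,cv2.CHAIN_APPROX_NONE)
for k in cs:
    if cv2.contourArea(k)>4000 and cv2.boundingRect(k)[1]>80:
        r=cv2.minAreaRect(k); print(r,[onz(im,*p,36).round(1) for p in cv2.boxPoints(r)])
E
```

```text
427 265 44 46 1084.0
179 227 34 34 860.5
insert ((195.28335571289062, 243.38230895996094), (32.76779556274414, 33.50058364868164), 36.48857116699219) [437.9613365  268.08561862   6.        ] [np.float64(310.6069140218036), np.float64(225.55671809986683)]
307 180 131 90 6744.0
449 158 31 36 534.0
434 83 40 32 624.5
0 35 39 19 657.5
124 34 39 19 684.0
83 34 39 20 695.0
41 34 40 20 700.0
288 33 39 20 703.5
247 33 39 20 717.5
206 33 39 20 720.5
165 33 39 20 697.5
575 32 40 19 669.0
534 32 40 20 708.0
494 32 39 20 706.5
453 32 39 20 699.5
412 32 39 20 702.5
371 32 39 20 677.5
330 32 39 21 672.5
166 9 38 22 777.0
125 9 38 23 801.5
83 9 40 23 797.0
51 9 30 23 483.0
370 8 39 23 798.0
330 8 38 23 814.0
289 8 38 23 814.0
248 8 38 23 814.0
207 8 38 23 785.5
574 7 39 23 552.0
534 7 38 23 720.0
493 7 39 23 782.0
452 7 39 23 781.0
411 7 39 24 799.0
[105 119 159 158 158 158 136 115 120 118 117 118 118 119 119 119 118 113
  83 160 159 159 159 158 159 158 158] [159 157 158 148 110 114 119 119 118 117 118 119 118 118 110 150 157 156
 159 159 159]
well ((346.5, 231.0), (57.77633285522461, 61.77159881591797), 0.0) [ 467.44453516 -123.19859232   36.        ]
```

View pics/crop1.png

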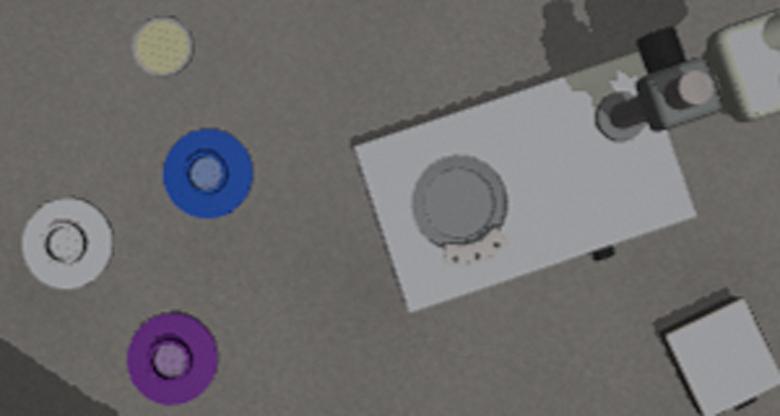

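The crop shows the bare aluminium insert at crop (67,243). The well is at crop (460,201), with its white lip and screws at (475,248) on the robot side. The stand's yaw is about 0.32. I turn the tool to that yaw, then travel to above the insert.

Emit:
carry_out(moves=[{"twist":0.0537,"fingers":1},{"twist":0.0537,"fingers":1},{"twist":0.0537,"fingers":1},{"twist":0.0537,"fingers":1},{"twist":0.0537,"fingers":1},{"twist":0.0537,"fingers":1},{"twist":0.0537,"fingers":1},{"twist":0.0537,"fingers":1},{"twist":0.0537,"fingers":1},{"twist":0.0537,"fingers":1},{"twist":0.0537,"fingers":1},{"twist":0.0537,"fingers":1}])

```text
validation failed for argument at $.mo...
```

Emit:
carry_out(moves=[{"twist":0.0537,"fingers":1},{"twist":0.0537,"fingers":1},{"tx":0.01,"ty":0.1,"fingers":1},{"tx":0.02,"ty":0.15,"fingers":1},{"tx":0.02,"ty":0.15,"fingers":1},{"tx":0.02,"ty":0.15,"fingers":1},{"tx":0.02,"ty":0.15,"fingers":1},{"tx":0.02,"ty":0.15,"fingers":1},{"tx":0.02,"ty":0.15,"fingers":1},{"tx":0.02,"ty":0.15,"fingers":1},{"tz":0.1,"fingers":1},{"tz":0.1,"fingers":1}])

```text
validation failed for argument at $.mo...
```

```bash
python3 - <<'E'
from h import *
im=grab('wrist','w1.png'); s=ctrl.read_state()
print(s['clock'],s['eef_pos'],s['tool_rot'],s['qpos'],s['force'],ctrl.tips_ahead)
E
```

```text
0.25 [287.72928302 582.58580755 241.89687356] [-3.14078597e+00 -1.71410792e-05  2.68279435e+00] [-1.17780761  0.62884801  0.03847755  1.51779195 -0.02701194  0.99627714
 -0.01998735] [-0.12532625  0.34451638  0.05573696] 11.0
```

View pics/w1.png

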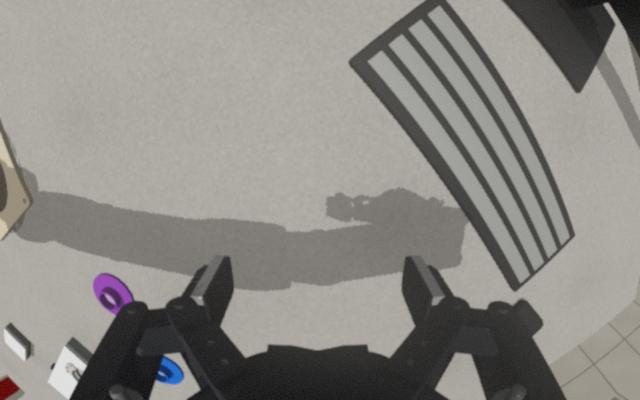

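The move rows were refused, since every field seems to be required, and the arm did not move. The wrist view still shows the start pose. I resend with full rows.

Emit:
carry_out(moves=[{"tx":0,"ty":0,"tz":0,"twist":0.0537,"fingers":1},{"tx":0,"ty":0,"tz":0,"twist":0.0537,"fingers":1},{"tx":0,"ty":0,"tz":0,"twist":0.0537,"fingers":1},{"tx":0,"ty":0,"tz":0,"twist":0.0537,"fingers":1},{"tx":0,"ty":0,"tz":0,"twist":0.0537,"fingers":1},{"tx":0,"ty":0,"tz":0,"twist":0.0537,"fingers":1},{"tx":0,"ty":0,"tz":0,"twist":0.0537,"fingers":1},{"tx":0,"ty":0,"tz":0,"twist":0.0537,"fingers":1},{"tx":0,"ty":0,"tz":0,"twist":0.0537,"fingers":1},{"tx":0,"ty":0,"tz":0,"twist":0.0537,"fingers":1},{"tx":0,"ty":0,"tz":0,"twist":0.0537,"fingers":1},{"tx":0,"ty":0,"tz":0,"twist":0.0537,"fingers":1}])

```text
clock: 1.75
eef_pos: [287.6, 582.8, 242.1]
tool_rot: [-3.141, 0.0, 0.653]
force: [0.5, 0.3, 0.1]
width: 85.5
gripper_force: 0.0
```

Emit:
carry_out(moves=[{"tx":0,"ty":0,"tz":0,"twist":0.0537,"fingers":1},{"tx":0,"ty":0,"tz":0,"twist":0.0537,"fingers":1},{"tx":0.01,"ty":0.1,"tz":0,"twist":0,"fingers":1},{"tx":0.02,"ty":0.15,"tz":0,"twist":0,"fingers":1},{"tx":0.02,"ty":0.15,"tz":0,"twist":0,"fingers":1},{"tx":0.02,"ty":0.15,"tz":0,"twist":0,"fingers":1},{"tx":0.02,"ty":0.15,"tz":0,"twist":0,"fingers":1},{"tx":0.02,"ty":0.15,"tz":0,"twist":0,"fingers":1},{"tx":0.02,"ty":0.15,"tz":0,"twist":0,"fingers":1},{"tx":0.02,"ty":0.15,"tz":0,"twist":0,"fingers":1},{"tx":0,"ty":0,"tz":0.1,"twist":0,"fingers":1},{"tx":0,"ty":0,"tz":0.1,"twist":0,"fingers":1}])

```text
clock: 3.25
eef_pos: [439.9, 269.3, 182.0]
tool_rot: [-3.141, -0.001, 0.32]
force: [0.8, 1.0, 0.1]
width: 85.2
gripper_force: 0.0
```

```bash
python3 - <<'E'
from h import *
im=grab('wrist','w1.png'); s=ctrl.read_state()
print(s['clock'],s['eef_pos'],s['tool_rot'],s['qpos'],s['force'])
print(np.round(im['world_from_camera'],3).tolist())
E
```

```text
3.3 [437.40973826 268.65098702 178.53716053] [3.14048536 0.00520792 0.32061282] [-1.01478083  0.60394739  0.6236388   1.96898585 -0.5160002   0.7364231
 -1.33060534] [ 0.01386244 -0.87360163 -2.33288341]
[[0.315, 0.902, 0.296, 515.336], [-0.949, 0.299, 0.098, 294.29], [-0.0, -0.312, 0.95, 313.707], [0.0, 0.0, 0.0, 1.0]]
```

View pics/w1.png

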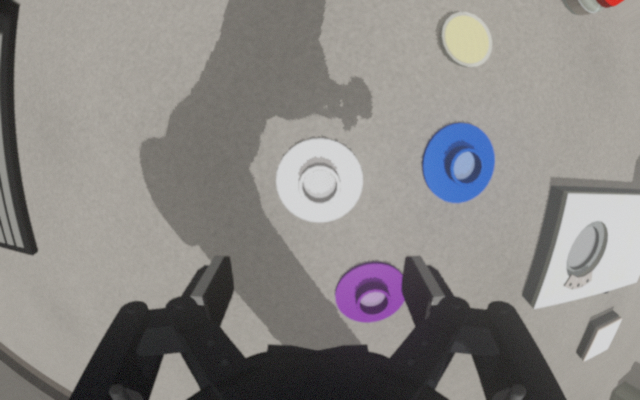

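The wrist view shows the insert's disc at (319,180), with blue and purple look-alikes to the right and below. I compute its position from its outline.

```bash
cat >> h.py <<'E'
def bright(im,u0,v0,z,thr=195,R=60):
    "centre on plane z of the bright blob around (u0,v0), by outline rays and a circle fit"
    g=cv2.cvtColor(im['color'],cv2.COLOR_BGR2HSV); m=((g[...,2]>thr)&(g[...,1]<30)).astype(np.uint8)
    cs,_=cv2.findContours(m,cv2.RETR_EXTERNAL,cv2.CHAIN_APPROX_NONE)
    k=max([c for c in cs if np.hypot(*(c[:,0].mean(0)-[u0,v0]))<R],key=cv2.contourArea)[:,0]
    P=np.array([onz(im,u,v,z,True)[:2] for u,v in k]); return circ(P)
def circ(P):
    for _ in range(3):
        a,b,c=np.linalg.lstsq(np.c_[2*P,np.ones(len(P))],(P**2).sum(1),rcond=None)[0]
        r=np.sqrt(c+a*a+b*b); e=np.abs(np.hypot(P[:,0]-a,P[:,1]-b)-r); P=P[e<2*e.std()+.3]
    return a,b,r,e.std()
def intool(p):
    s=ctrl.read_state(); y=s['tool_rot'][2]; d=np.array(p[:2])-s['eef_pos'][:2]
    return d@[np.cos(y),np.sin(y)], d@[np.sin(y),-np.cos(y)]
E
python3 - <<'E'
from h import *
im=grab('wrist'); print(im['color'][180,[270,280,290,340,355,370]])
for t in(185,195,205):
    r=bright(im,319,180,6,t); print(t,r,intool(r),np.array(intool(r))/300)
print(ctrl.read_state()['eef_pos'])
E
```

```text
[[153 158 163]
 [212 211 210]
 [212 212 211]
 [206 206 205]
 [214 213 213]
 [165 170 173]]
185 (np.float64(437.7935998033193), np.float64(266.3705954501479), np.float64(44.63095265545738), np.float64(0.15956988745867554)) (np.float64(-0.45894349662744083), np.float64(2.3759961003504952)) [-0.00152981  0.00791999]
195 (np.float64(437.9375313447426), np.float64(266.5087171741415), np.float64(44.10669070657195), np.float64(0.15465222519417102)) (np.float64(-0.2788254216115094), np.float64(2.2902559212743814)) [-0.00092942  0.00763419]
205 (np.float64(437.9433505104558), np.float64(266.5545917180409), np.float64(43.43044312834624), np.float64(0.15869146380254562)) (np.float64(-0.2588493411274371), np.float64(2.248551093303633)) [-0.00086283  0.00749517]
[437.48058643 268.77018067 180.04915677]
```

Emit:
carry_out(moves=[{"tx":-0.001,"ty":0.0077,"tz":0.1,"twist":0,"fingers":0.65},{"tx":0,"ty":0,"tz":0.1,"twist":0,"fingers":0.65},{"tx":0,"ty":0,"tz":0.1,"twist":0,"fingers":0.65},{"tx":0,"ty":0,"tz":0.1,"twist":0,"fingers":0.65},{"tx":0,"ty":0,"tz":0.08,"twist":0,"fingers":0.65},{"tx":0,"ty":0,"tz":0.02,"twist":0,"fingers":0.65},{"tx":0,"ty":0,"tz":0,"twist":0,"fingers":0.65}])

```text
clock: 4.22
eef_pos: [440.4, 267.7, 33.0]
tool_rot: [-3.141, -0.001, 0.321]
force: [-0.4, 0.2, 0.5]
width: 55.6
gripper_force: 0.0
```

Emit:
carry_out(moves=[{"tx":0,"ty":0,"tz":0.013,"twist":0,"fingers":0.65},{"tx":0,"ty":0,"tz":0.01,"twist":0,"fingers":0.65},{"tx":0,"ty":0,"tz":0,"twist":0,"fingers":0.65}])

```text
clock: 4.6
eef_pos: [439.8, 267.4, 25.5]
tool_rot: [-3.141, -0.0, 0.321]
force: [-0.4, -0.1, -0.4]
width: 56.0
gripper_force: 0.0
```

```bash
python3 - <<'E'
from h import *
im=grab('wrist','w2.png'); s=ctrl.read_state()
print(s['clock'],s['eef_pos'],s['force'],s['width'])
E
```

```text
4.65 [439.87906791 267.38583597  25.56369877] [-0.23692743  0.8525418  -0.71672338] 55.69346579475864
```

View pics/w2.png

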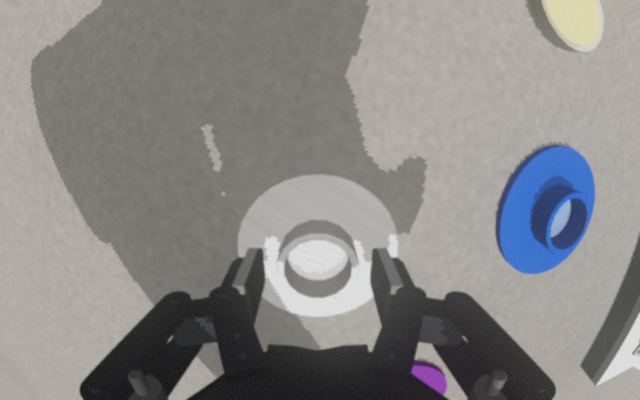

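The fingers straddle the collar at (318,250) with clearance on both sides. I make a small x correction, go down a little and close.

Emit:
carry_out(moves=[{"tx":-0.007,"ty":0,"tz":0.01,"twist":0,"fingers":0.65},{"tx":0,"ty":0,"tz":0.008,"twist":0,"fingers":0.65},{"tx":0,"ty":0,"tz":0,"twist":0,"fingers":0.65}])

```text
clock: 5.03
eef_pos: [437.7, 266.6, 19.8]
tool_rot: [-3.142, 0.0, 0.321]
force: [-1.0, 0.2, -0.1]
width: 55.5
gripper_force: 0.0
```

Emit:
carry_out(moves=[{"tx":0,"ty":0,"tz":0,"twist":0,"fingers":0.4},{"tx":0,"ty":0,"tz":0,"twist":0,"fingers":0.3},{"tx":0,"ty":0,"tz":0,"twist":0,"fingers":0.3},{"tx":0,"ty":0,"tz":0,"twist":0,"fingers":0.3}])

```text
clock: 5.52
eef_pos: [437.9, 266.7, 20.3]
tool_rot: [-3.141, -0.0, 0.321]
force: [-0.4, -0.2, 4.9]
width: 39.1
gripper_force: 61.1
```

Emit:
carry_out(moves=[{"tx":0,"ty":0,"tz":-0.05,"twist":0,"fingers":0.3},{"tx":0,"ty":0,"tz":-0.1,"twist":0,"fingers":0.3},{"tx":0,"ty":0,"tz":-0.15,"twist":0,"fingers":0.3},{"tx":0,"ty":0,"tz":0,"twist":0,"fingers":0.3}])

```text
clock: 6.02
eef_pos: [439.8, 267.6, 113.1]
tool_rot: [-3.141, -0.006, 0.321]
force: [-0.3, -0.7, -1.5]
width: 39.0
gripper_force: 60.9
```

Emit:
carry_out(moves=[{"tx":-0.025,"ty":0.064,"tz":0,"twist":0,"fingers":0.3},{"tx":-0.049,"ty":0.128,"tz":0,"twist":0,"fingers":0.3},{"tx":-0.049,"ty":0.128,"tz":0,"twist":0,"fingers":0.3},{"tx":-0.049,"ty":0.128,"tz":0,"twist":0,"fingers":0.3},{"tx":-0.049,"ty":0.128,"tz":0,"twist":0,"fingers":0.3},{"tx":-0.049,"ty":0.128,"tz":0,"twist":0,"fingers":0.3},{"tx":-0.049,"ty":0.128,"tz":0,"twist":0,"fingers":0.3},{"tx":-0.049,"ty":0.128,"tz":0,"twist":0,"fingers":0.3},{"tx":-0.049,"ty":0.128,"tz":0,"twist":0,"fingers":0.3},{"tx":-0.049,"ty":0.128,"tz":0,"twist":0,"fingers":0.3},{"tx":-0.024,"ty":0.064,"tz":0,"twist":0,"fingers":0.3},{"tx":0,"ty":0,"tz":0,"twist":0,"fingers":0.3}])

```text
clock: 7.52
eef_pos: [418.9, -145.6, 109.7]
tool_rot: [3.141, 0.001, 0.317]
force: [-0.5, 0.7, -1.7]
width: 39.2
gripper_force: 60.9
```

```bash
python3 - <<'E'
from h import *
im=grab('wrist','w3.png'); s=ctrl.read_state()
print(s['clock'],s['eef_pos'],s['tool_rot'],s['force'],s['width'],s['qpos'])
E
```

```text
7.575 [ 418.92751447 -143.97734091  109.66303827] [-3.14056654e+00  7.93621048e-04  3.19619235e-01] [-0.08095929  1.68346908 -1.79357798] 39.79724992895593 [ 0.01864973  0.60769151  0.36308705  2.20300961 -0.52831733  0.4147586
 -0.43930952]
```

View pics/w3.png

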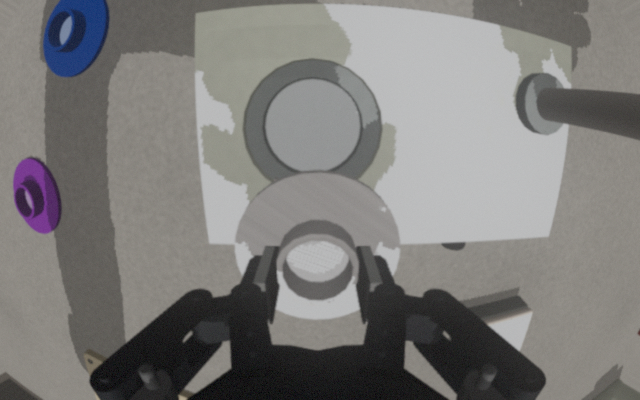

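The disc is held level, centred near (318,245). The well is fully visible at (313,123), apart from its lower edge. I measure the well rim at z=36, the hole edge at z=26.5 and the held disc's centre.

```bash
python3 - <<'E'
from h import *
im=grab('wrist'); g=cv2.cvtColor(im['color'],cv2.COLOR_BGR2GRAY).astype(float); g=cv2.GaussianBlur(g,(3,3),0)
def prof(u0,v0,angs,r0,r1):
    out=[]
    rs=np.arange(r0,r1,.5)
    for a in angs:
        u=u0+rs*np.cos(a); v=v0+rs*np.sin(a)
        p=cv2.remap(g.astype(np.float32),u.astype(np.float32)[None],v.astype(np.float32)[None],1)[0]
        d=np.gradient(p); out.append((u,v,d))
    return out
A=np.radians(np.arange(-185,6,5))
P=[];Q=[]
for u,v,d in prof(313,123,A,57,80):
    i=np.argmax(d); P.append(onz(im,u[i],v[i],36,True)[:2])
for u,v,d in prof(313,123,A,38,58):
    i=np.argmin(d); Q.append(onz(im,u[i],v[i],26.5,True)[:2])
w=circ(np.array(P)); h=circ(np.array(Q)); print('rim',w,'hole',h)
# held disc outline, upper arc, top face
s=ctrl.read_state(); zt=s['eef_pos'][2]-20+6; D=[]
for u,v,d in prof(318,247,np.radians(np.r_[-210:-145:4,-40:30:4]),68,95):
    i=np.argmax(abs(d)); D.append(onz(im,u[i],v[i],zt,True)[:2])
c=circ(np.array(D)); print('disc',c, intool(c))
print('well in tool',intool(w),intool(h))
# slab left edge direction
L=[]
for v in (90,110,130,150,170,190,210,225):
    i=185+np.argmax(np.gradient(g[v,185:225])); L.append(onz(im,i,v,36,True)[:2])
L=np.array(L); p=np.polyfit(L[:,0],L[:,1],1); print('edge yaw',np.arctan(p[0]),L.round(1).tolist())
print(s['eef_pos'])
E
```

```text
rim (np.float64(476.2488164319332), np.float64(-123.44548678590536), np.float64(46.61584504202866), np.float64(0.07122423393850062)) hole (np.float64(476.81893151106533), np.float64(-123.23022666236545), np.float64(32.785726694614674), np.float64(0.10368887459319914))
disc (np.float64(422.3736719249118), np.float64(-142.69821642603495), np.float64(43.49269361161786), np.float64(0.4707645992046298)) (np.float64(3.308939120338908), np.float64(0.7448258216728214))
well in tool (np.float64(60.50709728026627), np.float64(-0.5079699958098396)) (np.float64(61.11601670078356), np.float64(-0.5321622168138634))
edge yaw 0.3140085915458441 [[479.1, -38.4], [465.7, -42.3], [452.4, -46.6], [438.9, -50.8], [425.3, -55.6], [411.2, -60.3], [396.5, -64.9], [385.1, -68.7]]
[ 418.99885463 -143.03652373  109.63613625]
```

Rim radius is 46.6 (47 expected), with the well at (476.4,-123.4). I move out past the lip with the disc about 7 mm to +x of the well's centre, then down to just above the slab.

Emit:
carry_out(moves=[{"tx":0.06,"ty":-0.003,"tz":0,"twist":0,"fingers":0.3},{"tx":0.1,"ty":0,"tz":0,"twist":0,"fingers":0.3},{"tx":0.062,"ty":0,"tz":0.05,"twist":0,"fingers":0.3},{"tx":0,"ty":0,"tz":0.08,"twist":0,"fingers":0.3},{"tx":0,"ty":0,"tz":0.03,"twist":0,"fingers":0.3},{"tx":0,"ty":0,"tz":0,"twist":0,"fingers":0.3},{"tx":0,"ty":0,"tz":0,"twist":0,"fingers":0.3}])

```text
clock: 8.5
eef_pos: [482.8, -122.2, 62.6]
tool_rot: [3.141, -0.001, 0.321]
force: [0.9, -0.1, -1.5]
width: 39.4
gripper_force: 60.9
```

```bash
python3 - <<'E'
from h import *
im=grab('wrist','w4.png')
ps=[ctrl.read_state()]
for i in range(3): grab('wrist'); ps.append(ctrl.read_state())
p=np.mean([s['eef_pos'] for s in ps],0); print(ps[-1]['clock'],p,np.std([s['eef_pos'] for s in ps],0),np.mean([s['force'] for s in ps],0),ps[0]['tool_rot'])
y=.32; d=p[:2]-[476.4,-123.4]; print('tcp in stand',d@[np.cos(y),np.sin(y)],d@[-np.sin(y),np.cos(y)])
E
```

```text
8.7 [ 482.81020999 -122.35641925   62.6542266 ] [0.06438739 0.02876157 0.05687808] [ 0.01781996  0.2191035  -1.72220857] [ 3.14096843e+00 -1.02334385e-03  3.20870958e-01]
tcp in stand 6.413073967535998 -1.025833903263676
```

View pics/w4.png

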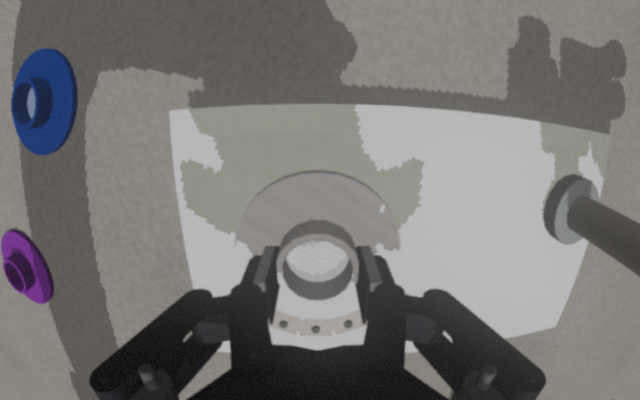

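The disc covers the well, with its far edge at (318,172) on the slab side. The lip with its screws is at (317,325), just clear of the near edge. I lower gently to contact.

Emit:
carry_out(moves=[{"tx":0,"ty":0,"tz":0.01,"twist":0,"fingers":0.3},{"tx":0,"ty":0,"tz":0.01,"twist":0,"fingers":0.3},{"tx":0,"ty":0,"tz":0,"twist":0,"fingers":0.3}])

```text
clock: 9.07
eef_pos: [482.3, -122.3, 56.1]
tool_rot: [-3.141, -0.0, 0.321]
force: [-0.1, 0.5, 2.5]
width: 39.4
gripper_force: 61.4
```

Emit:
carry_out(moves=[{"tx":0,"ty":0,"tz":0.004,"twist":0,"fingers":0.3},{"tx":0,"ty":0,"tz":0.003,"twist":0,"fingers":0.3},{"tx":0,"ty":0,"tz":0,"twist":0,"fingers":0.3}])

```text
clock: 9.45
eef_pos: [482.0, -122.5, 55.1]
tool_rot: [-3.141, -0.001, 0.32]
force: [-4.2, 1.3, 16.5]
width: 39.3
gripper_force: 62.9
```

Emit:
carry_out(moves=[{"tx":0,"ty":0,"tz":0.004,"twist":0,"fingers":0.3},{"tx":0,"ty":0,"tz":0.003,"twist":0,"fingers":0.3},{"tx":0,"ty":0,"tz":0,"twist":0,"fingers":0.3}])

```text
clock: 9.82
eef_pos: [481.3, -122.6, 53.5]
tool_rot: [-3.141, 0.0, 0.32]
force: [-7.9, 0.2, 22.1]
width: 39.2
gripper_force: 64.4
```

```bash
python3 - <<'E'
from h import *
im=grab('wrist','w5.png'); s=ctrl.read_state(); print(s['eef_pos'],s['force'],s['torque'])
a=cv2.imread('pics/w4.png')[150:360,220:420]; b=im['color'][150:360,220:420]
cv2.imwrite('pics/c5.png',cv2.resize(np.hstack([a,b]),None,fx=2,fy=2))
E
```

```text
[ 481.32075829 -122.64924484   53.50850218] [-6.72313727  0.53300666 22.64343387] [0.08284449 0.96997181 0.13032354]
```

View pics/c5.png

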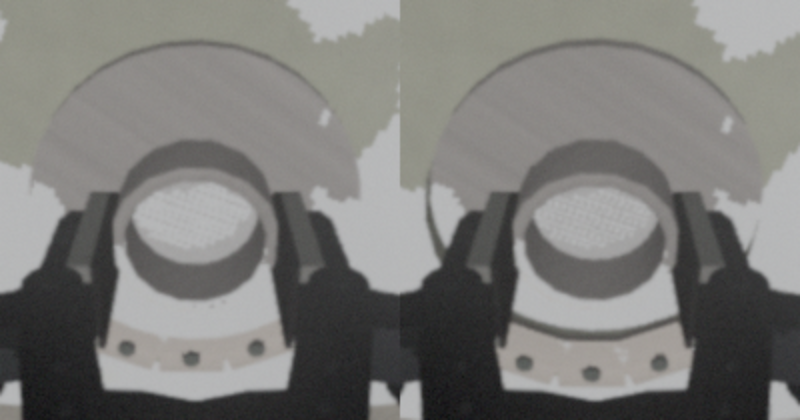

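On the right (now), a dark gap shows between the near edge and the lip and along the sides. The disc is clear of the lip and pivoting on the far rim. I keep pressing.

Emit:
carry_out(moves=[{"tx":0.002,"ty":0,"tz":0.003,"twist":0,"fingers":0.3},{"tx":0,"ty":0,"tz":0.003,"twist":0,"fingers":0.3},{"tx":0,"ty":0,"tz":0,"twist":0,"fingers":0.3}])

```text
clock: 10.25
eef_pos: [480.7, -122.8, 51.7]
tool_rot: [-3.14, 0.002, 0.319]
force: [-9.3, -0.0, 26.2]
width: 39.0
gripper_force: 65.9
```

Emit:
carry_out(moves=[{"tx":0.002,"ty":0,"tz":0.003,"twist":0,"fingers":0.3},{"tx":0,"ty":0,"tz":0.003,"twist":0,"fingers":0.3},{"tx":0,"ty":0,"tz":0,"twist":0,"fingers":0.3}])

```text
clock: 10.62
eef_pos: [480.6, -122.8, 51.2]
tool_rot: [-3.139, 0.002, 0.319]
force: [-13.6, 1.4, 41.2]
width: 39.3
gripper_force: 68.0
```

TCP is at z=51.2 with the force rising, as expected with the near edge on the ledge (about 0.1 rad tilt). I relax, then slide under the lip.

Emit:
carry_out(moves=[{"tx":0,"ty":0,"tz":-0.006,"twist":0,"fingers":0.3},{"tx":-0.006,"ty":0,"tz":0,"twist":0,"fingers":0.3},{"tx":-0.006,"ty":0,"tz":0,"twist":0,"fingers":0.3},{"tx":0,"ty":0,"tz":0,"twist":0,"fingers":0.3}])

```text
clock: 11.12
eef_pos: [480.5, -122.8, 51.5]
tool_rot: [-3.141, -0.002, 0.321]
force: [-3.2, 2.2, 17.9]
width: 39.2
gripper_force: 65.3
```

Emit:
carry_out(moves=[{"tx":-0.006,"ty":0,"tz":0,"twist":0,"fingers":0.3},{"tx":-0.006,"ty":0,"tz":0,"twist":0,"fingers":0.3},{"tx":0,"ty":0,"tz":0,"twist":0,"fingers":0.3}])

```text
clock: 11.5
eef_pos: [479.5, -123.3, 51.5]
tool_rot: [3.141, -0.005, 0.323]
force: [0.9, 3.2, 12.8]
width: 39.1
gripper_force: 64.6
```

Emit:
carry_out(moves=[{"tx":-0.006,"ty":0,"tz":0,"twist":0,"fingers":0.3},{"tx":-0.006,"ty":0,"tz":0,"twist":0,"fingers":0.3},{"tx":0,"ty":0,"tz":0,"twist":0,"fingers":0.3}])

```text
clock: 11.88
eef_pos: [473.1, -125.3, 49.8]
tool_rot: [-3.141, 0.0, 0.321]
force: [1.7, 1.7, -0.6]
width: 39.0
gripper_force: 63.2
```

```bash
python3 - <<'E'
from h import *
im=grab('wrist','w6.png'); s=ctrl.read_state(); print(s['clock'],s['eef_pos'],s['force'],s['torque'])
cv2.imwrite('pics/c6.png',cv2.resize(im['color'][140:360,210:430],None,fx=2.7,fy=2.7))
E
```

```text
11.925 [ 473.1099231  -125.26839592   49.74809402] [0.58287631 0.30908984 0.01568803] [ 0.10851251 -0.10167841  0.06146678]
```

View pics/c6.png

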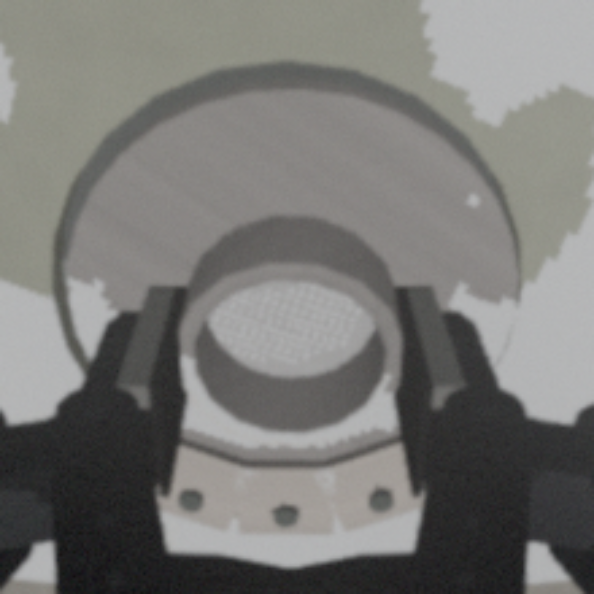

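The near edge is now under the lip, at crop (290,450). The far edge has dropped inside the rim, leaving a dark crescent at (290,75), and there is no force on the tool. I press down to level.

Emit:
carry_out(moves=[{"tx":0.003,"ty":-0.001,"tz":0.005,"twist":0,"fingers":0.3},{"tx":0,"ty":0,"tz":0.005,"twist":0,"fingers":0.3},{"tx":0,"ty":0,"tz":0,"twist":0,"fingers":0.3}])

```text
clock: 12.3
eef_pos: [474.1, -125.1, 47.5]
tool_rot: [3.141, -0.0, 0.321]
force: [0.2, 0.6, 9.5]
width: 39.0
gripper_force: 64.3
```

Emit:
carry_out(moves=[{"tx":0,"ty":0,"tz":0.004,"twist":0,"fingers":0.3},{"tx":0,"ty":0,"tz":0,"twist":0,"fingers":0.3}])

```text
clock: 12.55
eef_pos: [474.6, -125.1, 46.5]
tool_rot: [3.141, -0.001, 0.32]
force: [-0.0, -0.0, 10.1]
width: 39.2
gripper_force: 64.7
```

Emit:
carry_out(moves=[{"tx":0,"ty":0,"tz":0.004,"twist":0,"fingers":0.3},{"tx":0,"ty":0,"tz":0,"twist":0,"fingers":0.3}])

```text
clock: 12.8
eef_pos: [475.0, -125.1, 45.7]
tool_rot: [3.141, -0.002, 0.32]
force: [0.8, 0.7, 14.8]
width: 39.3
gripper_force: 65.4
```

Emit:
carry_out(moves=[{"tx":0,"ty":0,"tz":-0.004,"twist":0,"fingers":0.65},{"tx":0,"ty":0,"tz":0,"twist":0,"fingers":0.65},{"tx":0,"ty":0,"tz":0,"twist":0,"fingers":0.65},{"tx":0,"ty":0,"tz":-0.05,"twist":0,"fingers":0.65},{"tx":0,"ty":0,"tz":-0.1,"twist":0,"fingers":0.65},{"tx":-0.1,"ty":0,"tz":-0.05,"twist":0,"fingers":0.65},{"tx":-0.1,"ty":0,"tz":0,"twist":0,"fingers":0.65},{"tx":0,"ty":0,"tz":0,"twist":0,"fingers":0.65}])

```text
clock: 13.8
eef_pos: [415.0, -144.1, 106.8]
tool_rot: [-3.141, 0.001, 0.318]
force: [1.1, -0.1, -0.8]
width: 55.4
gripper_force: 0.0
```

```bash
python3 - <<'E'
from h import *
im=grab('wrist','w7.png'); s=ctrl.read_state(); print(s['clock'],s['eef_pos'],s['force'])
cv2.imwrite('pics/c7.png',cv2.resize(im['color'][20:240,190:440],None,fx=2.7,fy=2.7))
E
```

```text
13.85 [ 416.72878563 -143.91105258  106.65745182] [0.56724714 0.85077009 0.11176438]
```

View pics/c7.png

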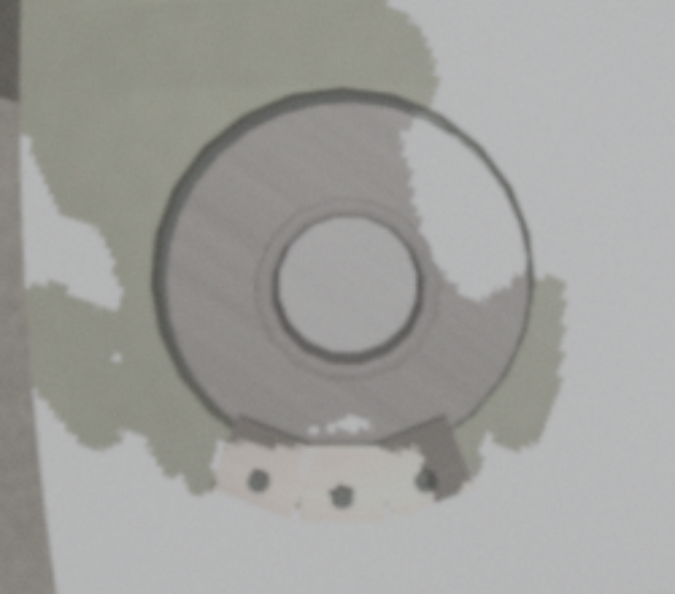

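The disc lies in the well with its near edge under the lip, collar concentric and an even gap all round. To confirm it is fully home, I press lightly on the far side of the collar rim with shut fingers. Flat, the rim should be at z=50.5, so TCP about 61.5.

Emit:
carry_out(moves=[{"tx":0.1,"ty":-0.002,"tz":0,"twist":0,"fingers":0},{"tx":0.1,"ty":0,"tz":0,"twist":0,"fingers":0},{"tx":0.077,"ty":0,"tz":0,"twist":0,"fingers":0},{"tx":0,"ty":0,"tz":0,"twist":0,"fingers":0},{"tx":0,"ty":0,"tz":0,"twist":0,"fingers":0},{"tx":0,"ty":0,"tz":0.08,"twist":0,"fingers":0},{"tx":0,"ty":0,"tz":0.055,"twist":0,"fingers":0},{"tx":0,"ty":0,"tz":0,"twist":0,"fingers":0}])

```text
clock: 14.85
eef_pos: [494.3, -117.0, 64.3]
tool_rot: [-3.14, 0.003, 0.32]
force: [-0.3, -0.2, -0.1]
width: -0.3
gripper_force: 0.0
```

Emit:
carry_out(moves=[{"tx":0,"ty":0,"tz":0.006,"twist":0,"fingers":0},{"tx":0,"ty":0,"tz":0.006,"twist":0,"fingers":0},{"tx":0,"ty":0,"tz":0,"twist":0,"fingers":0}])

```text
clock: 15.22
eef_pos: [495.9, -116.8, 61.9]
tool_rot: [3.141, -0.0, 0.321]
force: [-0.2, -0.5, 1.2]
width: 0.2
gripper_force: 0.0
```

Emit:
carry_out(moves=[{"tx":0,"ty":0,"tz":0.005,"twist":0,"fingers":0},{"tx":0,"ty":0,"tz":0,"twist":0,"fingers":0}])

```text
clock: 15.48
eef_pos: [496.0, -116.8, 61.4]
tool_rot: [-3.141, -0.001, 0.321]
force: [-2.2, 0.5, 11.8]
width: -0.4
gripper_force: 5.8
```

There is a stiff stop at TCP z=61.4, as predicted for a flat, seated disc. I retreat, check the centring and hand in.

Emit:
carry_out(moves=[{"tx":0,"ty":0,"tz":-0.05,"twist":0,"fingers":0},{"tx":0,"ty":0,"tz":-0.1,"twist":0,"fingers":0},{"tx":-0.1,"ty":0,"tz":-0.05,"twist":0,"fingers":0},{"tx":-0.1,"ty":0,"tz":0,"twist":0,"fingers":0},{"tx":0,"ty":0,"tz":0,"twist":0,"fingers":0},{"tx":0,"ty":0,"tz":0,"twist":0,"fingers":0}])

```text
clock: 16.23
eef_pos: [439.8, -135.7, 120.7]
tool_rot: [3.141, -0.001, 0.321]
force: [0.8, -0.3, -0.1]
width: -0.2
gripper_force: 0.0
```

```bash
python3 - <<'E'
from h import *
im=grab('wrist'); g=cv2.GaussianBlur(cv2.cvtColor(im['color'],cv2.COLOR_BGR2GRAY),(3,3),0).astype(np.float32)
M=np.array(im['world_from_camera']); f=200/np.tan(np.radians(im['fovy'])/2)
def pix(p):
    q=M[:3,:3].T@(np.array(p)-M[:3,3]); x,y=q[0],-q[1]; t=np.arctan2(np.hypot(x,y),-q[2]); n=np.hypot(x,y)
    return im['cx']+f*t*x/n, im['cy']+f*t*y/n
P=[];Q=[]
for a in np.radians(np.arange(-80,121,5))+.32:
    rs=np.arange(41,51,.25); uv=np.array([pix([476.4+r*np.cos(a),-123.4+r*np.sin(a),34]) for r in rs],np.float32)
    d=np.gradient(cv2.remap(g,uv[None,:,0].copy(),uv[None,:,1].copy(),1)[0]); i=d.argmin(); j=d.argmax()
    Q.append(onz(im,*uv[i],32.5,True)[:2]); P.append(onz(im,*uv[j],36,True)[:2])
print('disc',np.round(circ(np.array(Q)),2),'rim',np.round(circ(np.array(P)),2))
print(ctrl.read_state()['eef_pos'],ctrl.read_state()['clock'])
job_ok=np.hypot(*(np.array(circ(np.array(Q))[:2])-circ(np.array(P))[:2])); print(job_ok)
if job_ok<4: print(job.finish_job())
E
```

```text
disc [ 4.7515e+02 -1.2495e+02  4.4950e+01  1.4000e-01] rim [ 4.7615e+02 -1.2363e+02  4.6760e+01  1.4000e-01]
[ 439.97422372 -135.59125273  120.46692319] 16.275
1.6546959775733683
the job is handed in; nothing more can be done
None
```

The insert lies collar up, flat on the ledge and under the lip, about 1.7 mm off the well's centre by the wrist camera; it is released and the job was handed in at about 16 s, though no verdict was returned.

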